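# Pull the drying bay's draught flap shut with the hook pole

## Task

Take the hook pole by its red band, put its hook through the brass ring eye of the blue draught flap and draw the flap upright, gently and without slamming it, past its spring catch until it is fully home. Keep a steady pull of about 10 N on it against the stop for a second, by the hook and never touching the flap with the gripper. Then unhook the pole and lay it back in its wooden rest, leaving the flap shut and the other things on the table where they were.

Things in the scene. Friction and masses are not known exactly. Their poses are not given: they have to be found in the camera images.
- bay: White drying bay fixed to the table, 240 mm wide, 200 deep, base 140 high. Origin on the table under the flap's hinge; x points from its front into the bay, away from the robot, y left seen from the robot, z up; turned a little about z. Behind the front frame stand clear side panes (y = +-116 mm) and a back pane (x = 186 mm), 120 mm high on the base; open at the top.
- hinge (a point): Middle of the flap's hinge line, at bay x = 0, y = 0, z = 150 mm; the hinge runs level along the bay's y (axes of the bay). The aluminium front frame stands in this plane, 12 mm thick either way: sill at z = 140 mm, opening 204 mm wide, underside of the header at z = 324 mm; a spring catch hangs from it at x = 16, y = -60 mm, down to z = 301; a stop screw sticks out in front at y = 88, z = 288 mm.
- flap (a joint): Angle of the flap: 0 upright, growing as it leans back into the bay, away from the robot; starts at 0.6 to 0.95 rad. Stiff hinge, stays where left; drawing it takes 2 to 5 N at the eye. From 0.16 to 0.1 rad the spring catch resists (up to 14 N in all), then it snaps past and stays. Fully home is against a hard stop screw, set anew each time somewhere from 0 to 0.052 rad.
- eye (a point): Centre of the brass ring eye on the flap's robot side: 7 mm wire, 30 mm clear inside; the hole's axis is the bay's y, so the hook goes in sideways. In the flap's frame (origin on the hinge, z up the flap, equal to the bay's axes when shut; also this point's axes) at x = -30, y = 20, z = 115 mm. Flap: blue panel 196 mm wide, 149 high, 8 thick. More than 18 N from the pole is too much.
- pole_grip (a point): Centre of the red band on the pole, where it is gripped: wooden handle 22 mm square, reaching 100 mm back and 70 mm forward of here, then a dark steel rod 8 mm thick along +x to x = 165 mm, where it turns square to +y and ends at y = 40 mm (an L-shaped hook lying flat). Pole axes: x towards the hook, y along the hook's pin, z up. 0.16 kg, level in the rest at the start.
- hook_pin (a point): Middle of the hook's free pin, at x = 165, y = 22 mm of the pole; the pin is 8 mm thick, runs along the pole's y and stands free from y = 4 to 40 mm. Axes of the pole.
- rest_seat (a point): Where the red band lies when the pole is in its rest: 61 mm above the table. Fixed wooden stand, base 160 x 90 x 8 mm, with two forks 55 mm before and behind this point along its x: flat seat at z = 50 mm between two 12 mm high prongs, about 35 mm apart and flaring upward. The pole's x lies along the rest's x. Left or right of the bay.
- water_jar: Glass jar, 70 mm wide, 85 mm high, to be left alone. Origin under its centre.
- paint_a: Red paint bottle, 44 mm wide, 100 mm high, to be left alone. Origin under its centre.
- paint_b: Yellow paint bottle, 44 mm wide, 100 mm high, to be left alone. Origin under its centre.
- dish: White china dish, 110 mm wide, 18 mm high, to be left alone. Origin under its centre.
- paper_cup: White cup, 66 mm wide, 80 mm high, to be left alone. Origin under its centre.
- brush: Brush lying on the table, to be left alone. Origin at its underside.
- pole: The hook pole as a whole; origin at the red band's centre, axes as for pole_grip.

How it is judged:
By the outcome, as a careful person would: the job done as asked, in the order asked, and still so for the second after the job is handed in, with the robot touching nothing.
It also fails if it takes over 72 s, if anything falls off the work surface, if the arm or the gripper's body presses on something with over 40 N, if the wrist force passes 120 N, or if a joint passes its speed limit or range.

## Robot

A 6-joint arm with a two-finger parallel gripper is mounted at the origin on the work surface. World frame = base frame: x ahead of the robot, y to its left, z up, the work surface at z = 0. Lengths are in mm, angles in rad, forces in N, time in s.
With the tool pointing down it reaches from about 275 to 850 mm from the base axis. Payload 19 kg.
Tool frame: the origin (TCP) lies midway between the tips of the shut fingers; the grasp point (between the pads) lies arm.grasp_offset behind it (arm.grasp_offset is the distance from the TCP to the grasp point, in mm); z points along the fingers, y is the line along which they close (so a half turn about z gives the same grasp; the last joint's range is limited). The gripper opens to 85 mm and grips with 20 to 120 N. Pads are 22 mm wide; open, the fingers measure 114 mm over their backs; the gripper's body (76 mm by 85 mm) begins 54 mm behind the grasp point. The pads swing forward as they close: fully open they stand 13 mm farther back than shut.
Start: joints at [1.108, 0.15, 1.437, -0, 1.554, -0.134], TCP at [185.675, 544.165, 231.267] pointing down, gripper open.
Joint ranges: [-2.8, 2.8], [-0.68, 2.1], [0.12, 2.68], [-1.39, 4.53], [0.16, 2.79], [-2.81, 2.81]. Speed limits (rad/s): [1.89, 1.89, 2.22, 3.01, 3.01, 3.01].

## Interface

Orientations are given as a unit quaternion [w, x, y, z].
In Python, from bench import arm gives the robot as it stands.
- The arm moves only by the tool move_arm, never from a script. Its argument "deltas" is a list of rows, each a list of 7 numbers: the turn, a rotation vector about the tool's x, y, z in degrees, then the shift along the tool's x, y, z in cm, then the opening, from 0 (shut) to 1 (fully open). In form: [[ax, ay, az, x, y, z, gripper], ...]. A call has 1 to 5 rows; each row is the pose to reach, as a shift and turn from the pose commanded when the call began, along the tool's axes at that moment; what a row does not reach only later rows make up. A row lasts 1/12 s, in which the tool goes at most 41.7 mm and 7.16 degrees, less where a joint would pass 70% of its speed; a pose out of reach is approached as far as the arm can. A call with a gripper value outside its range is refused whole. The fingers move at their own pace and stop on an object; "force" is the grip in N (left out, the last holds). Time passes only in rows, so rows that repeat a pose let the fingers close. It gives the time, the measured TCP pose, the force, the opening and the grip force at its end, in the units of the state.
- arm.observe(): the state, without advancing time (a new reading comes with each control period).
- arm.get_image(name): name is "scene" or "top" or "wrist"; returns a dict with "color" (384x512x3 uint8, red, green, blue), "depth" (384x512 float32, mm along the optical axis (not along the pixel's ray), 0 where there is no reading), "mtx" (3x3 intrinsics, pixels), "rvec" (rotation vector, rad) and "tvec" (3), from world to camera coordinates, as OpenCV has them. Camera axes: x right, y down, z forward; pixel columns grow to the right and rows downward; lengths in mm; the calibration is good to about 2 mm. A picture is of the moment at which its call begins.
- arm.sign_off(): hands the job in; it is judged then, once.
The state is a dict: "time_s": time; "joint_positions": joint angles; "dq": joint speeds; "joint_efforts": joint torques, N m; "tool_pos": TCP position; "ee_rot": TCP orientation; "wrist_force": force on the tool from outside, world axes, zero at the start; "torque": the same for the moment, N m; "grip_width": finger opening in mm; "finger_force": force on a finger pad.
Only numpy, scipy, OpenCV 4.12 (cv2) and the standard library are available. Lean on these libraries where they do the work, as an engineer would, in place of code of your own. Each camera call takes 0.05 s, during which the arm holds its last target. There are 200 camera calls.

## Working session

There is one attempt and no reset: what is moved stays moved. The work goes in short steps, Python scripts to look and compute and a tool call to move; the robot and the scene stay as the last step left them, time stands still between calls to the robot, and variables do not carry over. Pictures are saved under pics/ and viewed, at most 10 in all, crops included, and the job is handed in when it is done.

Besides the shell and the picture viewer there is one more tool, called as name(argument=value, ...), one argument or row to a line, values as JSON. move_arm: Moves the arm, as the interface text tells. Its arguments: {"type":"object","properties":{"deltas":{"type":"array"},"force":{"type":"number"}},"required":["deltas"]}

```bash
mkdir -p pics; ls; python3 - <<'E'
from bench import arm
import cv2,numpy as np
s=arm.observe(); print(s, arm.grasp_offset)
for n in("scene","top"):
    d=arm.get_image(n); np.savez(f"{n}0.npz",**d); cv2.imwrite(f"pics/{n}0.png",cv2.resize(d["color"][:,:,::-1],(800,600)))
    R=cv2.Rodrigues(d["rvec"])[0]; print(n,d["mtx"],(-R.T@np.ravel(d["tvec"])),R[2])
E
```

```text
pics
{'time_s': 0.0, 'joint_positions': array([ 1.10798206e+00,  1.50985233e-01,  1.43803308e+00,  1.95028210e-05,
        1.55379799e+00, -1.33980942e-01]), 'dq': array([-8.31842319e-05,  6.25028881e-04,  1.21487227e-03, -3.39831990e-04,
       -6.98923769e-04,  9.24591533e-04]), 'joint_efforts': array([ 1.58447110e-03, -7.13062763e+01, -5.70859694e+01, -2.35743046e-04,
        8.86047579e-03, -5.63089338e-05]), 'tool_pos': array([185.580885  , 543.96718934, 230.67487861]), 'ee_rot': array([-1.89188924e-04,  1.63677026e-01,  9.86513789e-01, -5.81921571e-04]), 'wrist_force': array([ 0.75526119,  0.35698468, -0.11290823]), 'torque': array([-0.01823188, -0.01238265,  0.01613833]), 'finger_force': 0.0, 'grip_width': 85.65695877798333} 18.700000000000003
scene [[379.07776718   0.         254.07722954]
 [  0.         379.07776718 193.79189581]
 [  0.           0.           1.        ]] [1557.22796643 -121.74188797 1050.23724663] [-0.73869442  0.09969606 -0.66662677]
top [[407.39997104   0.         254.36140696]
 [  0.         407.39997104 189.64814894]
 [  0.           0.           1.        ]] [ 401.48988287   31.44166577 1382.12557219] [ 0.1424597  -0.0022609  -0.98979802]
```

View pics/top0.png

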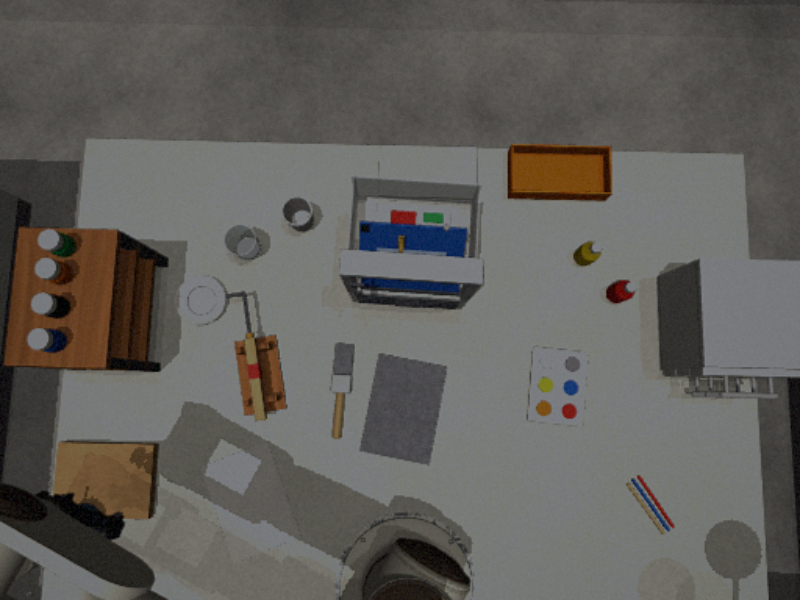

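View pics/scene0.png

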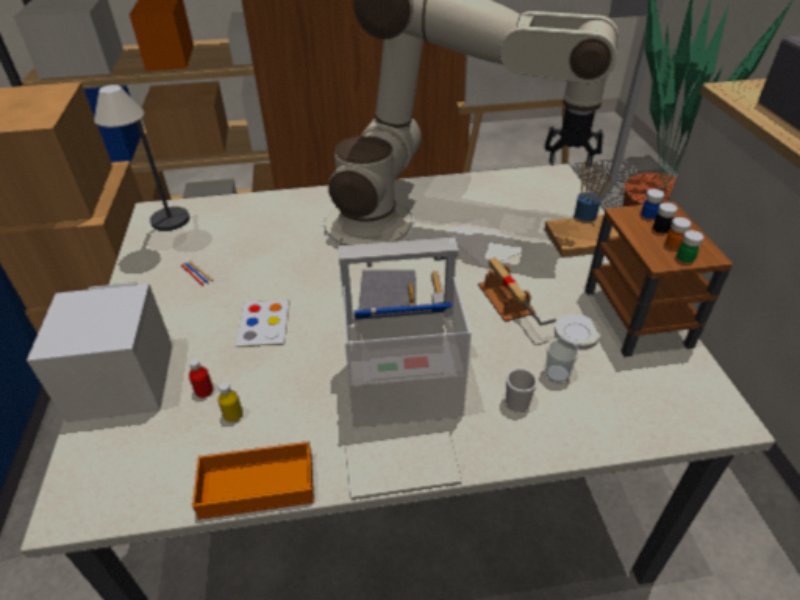

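Top view (800 px scale): the pole lies in its rest at left, with the band at (253,371), the hook's elbow at (245,295) and the pin pointing left (+y). The bay is in the middle with the brass eye at about (402,243). The scene view agrees: the flap leans back and the jar, cup and dish stand beyond the hook.

```bash
cat > h.py <<'E'
import numpy as np,cv2
def load(n): return dict(np.load(n))
def cam(d):
    R=cv2.Rodrigues(d["rvec"])[0]; return R,-R.T@np.ravel(d["tvec"])
def pts(d,mask):
    v,u=np.nonzero(mask&(d["depth"]>0)); z=d["depth"][v,u]; K=d["mtx"]
    c=np.c_[(u-K[0,2])/K[0,0]*z,(v-K[1,2])/K[1,1]*z,z]
    R,o=cam(d); return c@R+o
def ray(d,u,v,z):
    R,o=cam(d); K=d["mtx"]; r=R.T@[(u-K[0,2])/K[0,0],(v-K[1,2])/K[1,1],1]
    return o+r*(z-o[2])/r[2]
def hsv(d): return cv2.cvtColor(d["color"],cv2.COLOR_RGB2HSV)
def box(d,u0,v0,u1,v1):
    m=np.zeros(d["depth"].shape,bool); m[v0:v1,u0:u1]=1; return m
E
python3 - <<'E'
from h import *
t=load("top0.npz"); H=hsv(t); h,s,v=H[...,0],H[...,1],H[...,2]
b=box(t,140,180,185,275)
red=b&((h<6)|(h>174))&(s>170)
P=pts(t,red); print("red",red.sum(),np.median(P,0),P.min(0),P.max(0)); 
vv,uu=np.nonzero(red); print("ray72",ray(t,uu.mean(),vv.mean(),72))
yel=b&(h>15)&(h<32)&(s>90); Q=pts(t,yel); Q=Q[(Q[:,2]>60)]
print("yel",yel.sum(),np.median(Q,0)); 
vv,uu=np.nonzero(yel|red); A=np.array([ray(t,a,c,72) for a,c in zip(uu,vv)])[:,:2]
l=cv2.fitLine(A.astype(np.float32),cv2.DIST_HUBER,0,.01,.01).ravel(); print("handle",l,np.degrees(np.arctan2(l[1],l[0])))
# flap
bl=box(t,225,130,305,190)&(h>105)&(h<125)&(s>150); P=pts(t,bl); c=np.median(P,0);
P=P[np.abs(P-c).max(1)<150]; 
for _ in range(3):
    c=P.mean(0); w=np.linalg.svd(P-c,full_matrices=False)[2][2]; e=(P-c)@w; P=P[abs(e)<2.5*e.std()+.1]
w*=-np.sign(w[0]); print("flap",len(P),c,w,e.std(),"theta",np.arctan2(w[2],-np.hypot(w[0],w[1])),"yaw",np.degrees(np.arctan2(-w[1],-w[0])))
br=box(t,240,140,275,170)&(h>12)&(h<30)&(s>120); P=pts(t,br); print("brass",br.sum(),np.median(P,0),P.min(0),P.max(0))
# header: top face
hd=box(t,200,150,325,190); P=pts(t,hd); z=P[:,2]; print(np.histogram(z,bins=np.arange(130,400,10)))
T=P[(z>335)]; zt=np.median(T[:,2]); T=T[abs(T[:,2]-zt)<6]; r=cv2.minAreaRect(T[:,:2].astype(np.float32)); print(zt,len(T),r); print(cv2.boxPoints(r))
E
```

```text
red 70 [430.01325286 318.41288697  70.17157238] [413.99658441 305.98747027   9.77501487] [446.42124423 333.94293555  76.09359589]
ray72 [429.72468137 317.9310359   72.        ]
yel 345 [401.85649079 316.06049657  69.96008045]
handle [9.8153043e-01 1.9130614e-01 4.1863837e+02 3.1599979e+02] 11.029018
flap 1340 [658.3844444    3.75410501 222.57668989] [-0.72742381  0.0323745   0.68542432] 1.8253473848845694 theta 2.3864063744625508 yaw -2.548306524446017
brass 36 [662.25475754  26.43265912 266.38173203] [641.6594624   20.56246159 230.20198717] [676.55174524  29.74457936 279.21171966]
(array([ 162,   94,  248,  213,   33,   13,   21,   20,  111,  262,  280,
        203,   65,   16,   34,   29,   43,    4,   10,   35, 1255,  305,
          0,    0,    0,    0]), array([130, 140, 150, 160, 170, 180, 190, 200, 210, 220, 230, 240, 250,
       260, 270, 280, 290, 300, 310, 320, 330, 340, 350, 360, 370, 380,
       390]))
338.4421608879119 1478 ((603.7411499023438, 7.687591552734375), (239.7774200439453, 44.66695785522461), 87.43772888183594)
[[ 576.0704  -111.08284]
 [ 620.6927  -113.07968]
 [ 631.4119   126.45802]
 [ 586.7896   128.45486]]
```

```bash
cat >> h.py <<'E'
from scipy.spatial.transform import Rotation as Rn
def pose(s): q=s["ee_rot"]; return np.array(s["tool_pos"]),Rn.from_quat([q[1],q[2],q[3],q[0]])
def delta(s,p,yaw,pitch=0):
    """target: TCP p, tool pointing down, tool y at heading yaw+90 deg (pole x at yaw)"""
    p0,r0=pose(s); best=None
    for k in (0,180):
        r=Rn.from_euler('z',yaw+k,degrees=True)*Rn.from_euler('y',pitch*(1 if k==0 else -1),degrees=True)*Rn.from_euler('x',180,degrees=True)
        d=(r0.inv()*r).as_rotvec(degrees=True)
        if best is None or np.linalg.norm(d)<np.linalg.norm(best): best=d
    print("turn",best.round(2),"shift cm",(r0.inv().apply(np.array(p)-p0)/10).round(3))
E
python3 - <<'E'
from h import *; from bench import arm
delta(arm.observe(),[430,318,170],11)
E
```

```text
turn [-6.000e-02 -2.000e-02 -2.984e+01] shift cm [-30.429 -13.492   6.086]
```

move_arm(
  deltas=[
    [0,0,-6,-4,-2,0,1],
    [0,0,-12,-7.5,-3.5,0.5,1],
    [0,0,-18,-11,-5,1,1],
    [0,0,-24,-14.5,-6.5,1.5,1],
    [0,0,-29.8,-18,-8,2,1],
  ],
  force=80,
)

```text
time_s: 0.52
tool_pos: [330.5, 409.4, 211.0]
ee_rot: [-0.0, -0.097, 0.995, -0.0]
wrist_force: [0.5, 0.4, 0.2]
grip_width: 85.3
finger_force: 0.0
```

```bash
python3 - <<'E'
from h import *; from bench import arm
s=arm.observe(); print(s["time_s"],s["tool_pos"],s["wrist_force"]); delta(s,[430,318,170],11)
E
```

```text
0.5167 [330.49561977 409.39046499 210.99359747] [0.48850542 0.38557211 0.21030814]
turn [-0.01 -0.02  0.17] shift cm [ -7.993 -10.892   4.099]
```

move_arm(
  deltas=[
    [0,0,0.2,-2,-2.7,1,1],
    [0,0,0.2,-4,-5.4,2,1],
    [0,0,0.2,-6,-8.2,3,1],
    [0,0,0.2,-8,-10.9,4.1,1],
    [0,0,0.2,-8,-10.9,4.1,1],
  ],
)

```text
time_s: 0.93
tool_pos: [431.4, 314.9, 167.9]
ee_rot: [-0.001, -0.091, 0.996, -0.001]
wrist_force: [-0.6, 0.3, -1.6]
grip_width: 85.4
finger_force: 0.0
```

```bash
python3 - <<'E'
from h import *; from bench import arm
s=arm.observe(); print(s["time_s"],s["tool_pos"])
w=arm.get_image("wrist"); np.savez("w1.npz",**w)
t=arm.get_image("top"); np.savez("t1.npz",**t)
cv2.imwrite("pics/w1.png",w["color"][:,:,::-1])
H=hsv(w); h,sa,v=H[...,0],H[...,1],H[...,2]
red=((h<6)|(h>174))&(sa>150); P=pts(w,red); print(red.sum(),np.median(P,0),P.min(0),P.max(0))
P=pts(w,np.ones(red.shape,bool)); T=P[(abs(P[:,2]-72)<4)&(abs(P[:,1]-318)<40)&(abs(P[:,0]-430)<110)]
print(len(T),cv2.minAreaRect(T[:,:2].astype(np.float32)),np.median(T,0))
E
```

```text
0.9333 [431.36552629 314.92153907 167.89419617]
991 [429.82010793 323.25325119  71.20989717] [409.75388646 256.77654811   5.97605005] [453.33904021 380.09036725 260.64484476]
5806 ((420.0786437988281, 321.3183898925781), (179.62867736816406, 22.193893432617188), 10.797566413879395) [405.58626166 318.62139213  70.91362093]
```

View pics/w1.png

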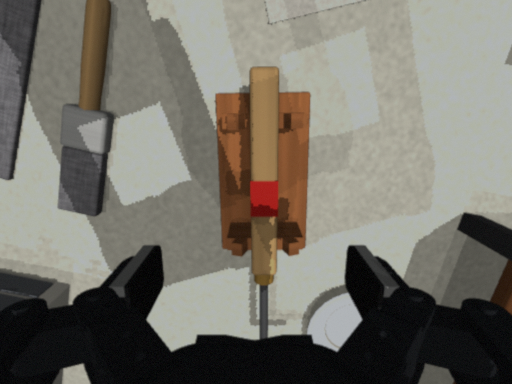

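The wrist view shows the pole upright in the image with the band at (264,198). The rest's forks stand on either side, and nothing is in the fingers' way.

```bash
python3 - <<'E'
from h import *; from bench import arm
delta(arm.observe(),[430,322,42.5],10.9)
E
```

```text
turn [-0.02 -0.09 -0.38] shift cm [-0.176  0.392 12.719]
```

move_arm(
  deltas=[
    [0,0,-0.4,-0.2,0.4,3,1],
    [0,0,-0.4,-0.2,0.4,6,1],
    [0,0,-0.4,-0.2,0.4,9,1],
    [0,0,-0.4,-0.2,0.4,11.5,1],
    [0,0,-0.4,-0.2,0.4,12.7,1],
  ],
)

```text
time_s: 1.45
tool_pos: [428.1, 323.4, 40.8]
ee_rot: [-0.001, -0.097, 0.995, -0.001]
wrist_force: [0.4, -0.4, -0.8]
grip_width: 85.1
finger_force: 0.0
```

move_arm(
  deltas=[
    [0,0,0,0,0,0,1],
    [0,0,0,0,0,0,0.5],
    [0,0,0,0,0,0,0.3],
    [0,0,0,0,0,0,0],
    [0,0,0,0,0,0,0],
  ],
  force=80,
)

```text
time_s: 1.87
tool_pos: [430.5, 323.5, 44.7]
ee_rot: [0.001, -0.096, 0.995, 0.0]
wrist_force: [0.5, 0.2, 0.2]
grip_width: 38.7
finger_force: 0.0
```

move_arm(
  deltas=[
    [0,0,0,0,0,0,0],
    [0,0,0,0,0,0,0],
    [0,0,0,0,0,0,0],
    [0,0,0,0,0,0,0],
  ],
)

```text
time_s: 2.2
tool_pos: [430.3, 323.4, 44.4]
ee_rot: [0.001, -0.096, 0.995, 0.0]
wrist_force: [-2.2, -1.1, 9.8]
grip_width: 20.6
finger_force: 78.9
```

move_arm(
  deltas=[
    [0,0,0,0,0,-1,0],
    [0,0,0,0,0,-3,0],
    [0,0,0,0,0,-6,0],
    [0,0,0,0,0,-9,0],
    [0,0,0,0,0,-12,0],
  ],
)

```text
time_s: 2.62
tool_pos: [429.7, 322.9, 165.4]
ee_rot: [-0.0, -0.096, 0.995, -0.0]
wrist_force: [0.4, 0.4, -2.3]
grip_width: 20.8
finger_force: 78.3
```

move_arm(
  deltas=[
    [0,0,0,0,0,-3,0],
    [0,0,0,0,0,-6,0],
    [0,0,0,0,0,-8,0],
    [0,0,0,0,0,-9,0],
    [0,0,0,0,0,-9,0],
  ],
)

```text
time_s: 3.03
tool_pos: [430.4, 323.4, 255.7]
ee_rot: [0.001, -0.096, 0.995, 0.001]
wrist_force: [0.6, -0.8, -2.6]
grip_width: 21.0
finger_force: 78.3
```

```bash
python3 - <<'E'
from h import *; from bench import arm
s=arm.observe(); print(s["time_s"],s["tool_pos"],s["wrist_force"],s["torque"],s["grip_width"]); delta(s,[385,-20,236],-2.6)
E
```

```text
3.0333 [430.4048182  323.35822442 255.70384161] [ 0.60216988 -0.80369701 -2.55764573] [ 0.0336708  -0.00838447  0.0751062 ] 21.016191618273794
turn [ 0.07  0.17 13.65] shift cm [ 11.042 -32.831   1.906]
```

move_arm(
  deltas=[
    [0,0,1,1.5,-1.5,0,0],
    [0,0,3,4,-4,0,0],
    [0,0,5,6,-7,0,0],
    [0,0,7,7.5,-10,0,0],
    [0,0,9,8.5,-13,0,0],
  ],
)

```text
time_s: 3.45
tool_pos: [369.6, 178.1, 251.8]
ee_rot: [-0.001, -0.018, 1.0, -0.0]
wrist_force: [0.8, -0.6, -1.3]
grip_width: 20.7
finger_force: 78.5
```

```bash
python3 - <<'E'
from h import *; from bench import arm
s=arm.observe(); print(s["time_s"],s["tool_pos"],s["wrist_force"],s["torque"],s["grip_width"]); delta(s,[385,-20,236],-2.6)
E
```

```text
3.45 [369.62107814 178.06282303 251.79500033] [ 0.75629197 -0.55297604 -1.33618205] [-0.04625652  0.06051879  0.00957087] 20.675121656656298
turn [-0.04 -0.12  4.62] shift cm [ -0.843 -19.847   1.589]
```

move_arm(
  deltas=[
    [0,0,1,-0.2,-4,0.3,0],
    [0,0,2,-0.4,-8,0.6,0],
    [0,0,3,-0.6,-12,1,0],
    [0,0,4,-0.7,-16,1.3,0],
    [0,0,4.6,-0.8,-18.5,1.5,0],
  ],
)

```text
time_s: 3.87
tool_pos: [385.1, -8.2, 236.6]
ee_rot: [-0.001, 0.023, 1.0, -0.0]
wrist_force: [0.4, 0.3, -1.9]
grip_width: 20.7
finger_force: 78.7
```

move_arm(
  deltas=[
    [0,0,0,0,-0.7,0,0],
    [0,0,0,0,-1,0,0],
    [0,0,0,0,-1,0,0],
  ],
)

```text
time_s: 4.12
tool_pos: [385.3, -15.4, 237.6]
ee_rot: [-0.001, 0.023, 1.0, 0.0]
wrist_force: [-0.4, 0.7, -1.7]
grip_width: 20.7
finger_force: 78.8
```

```bash
python3 - <<'E'
from h import *; from bench import arm
s=arm.observe(); print(s["time_s"],s["tool_pos"],s["ee_rot"],s["wrist_force"],s["torque"])
for n in("top","wrist","scene"):
    d=arm.get_image(n); np.savez(n[0]+"2.npz",**d)
t=load("t2.npz");w=load("w2.npz");c=load("s2.npz")
a=cv2.resize(t["color"][90:240,190:330],(560,600),interpolation=2); cv2.imwrite("pics/t2.png",a[:,:,::-1])
cv2.imwrite("pics/w2.png",cv2.resize(w["color"],(768,576))[:,:,::-1])
E
```

```text
4.1167 [385.34685772 -15.3898451  237.55564811] [-6.97742882e-04  2.27089723e-02  9.99741858e-01  1.80318656e-04] [-0.40554975  0.66589663 -1.7189832 ] [0.01292362 0.00646905 0.03904903]
```

View pics/t2.png

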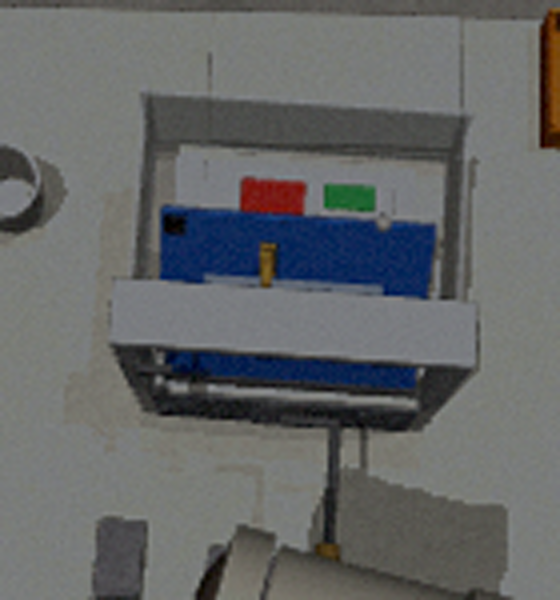

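View pics/w2.png

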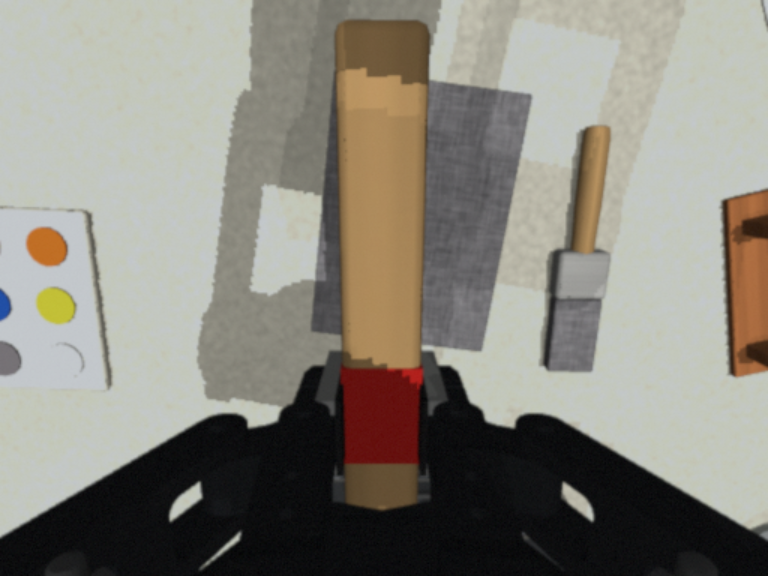

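The top crop (4x, offset 190,90) shows the brass eye at about (267,263), the header top at rows 280–345, and the rod at column 333 reaching up to the bay's front. The wrist view shows the band centred in the pads.

```bash
python3 - <<'E'
from h import *
def proj(d,p): return cv2.projectPoints(np.array([p],float),d["rvec"],d["tvec"],d["mtx"],None)[0].ravel()
t=load("t2.npz");c=load("s2.npz")
y=np.radians(-2.6); X=np.array([np.cos(y),np.sin(y),0]);Y=np.array([-X[1],X[0],0])
g=np.array([385.3,-15.4,237.6+18.7]); 
for n,d in(("top",t),("scene",c)):
    for m,p in(("elbow",g+165*X),("tip",g+165*X+40*Y)): print(n,m,proj(d,p).round(1))
    H=hsv(d);h,s,v=[H[...,i] for i in range(3)]
    P=pts(d,np.ones(h.shape,bool)).reshape(-1,3) ; M=(d["depth"]>0); 
    L=np.zeros((h.size,3)); L[M.ravel()]=P; 
    k=(abs(L[:,0]-610)<90)&(abs(L[:,1]-7)<150)
    T=L[k&(L[:,2]>325)]; T=T[abs(T[:,2]-np.median(T[:,2]))<8]
    print("header",len(T),np.median(T[:,2]),[ (np.percentile(T@X,q).round(1),np.percentile(T@Y,q).round(1)) for q in(1,50,99)])
    br=(k.reshape(h.shape))&(h>12)&(h<32)&(s>120)&(L[:,2].reshape(h.shape)>200); B=L[br.ravel()]
    vv,uu=np.nonzero(br); print("brass",len(B),"px",uu.min(),uu.max(),vv.min(),vv.max()); 
    if len(B): print(np.c_[B@X,B@Y,B[:,2]].round(0)[::3].tolist())
    bl=k.reshape(h.shape)&(h>105)&(h<128)&(s>150); F=L[bl.ravel()]; F=F[(F[:,2]>150)&(F[:,2]<290)]; 
    Fx=np.c_[F@X,F@Y,F[:,2]]; print("blue",len(F)); 
    if n=="top":
        for z0 in range(160,270,15): 
            q=Fx[abs(Fx[:,2]-z0)<7.5]; print(z0,len(q),len(q) and np.r_[np.median(q,0),np.percentile(q[:,1],[2,98])].round(1))
    if n=="top":
        # rod
        q=L[(L[:,0]>440)&(L[:,0]<600)&(L[:,1]>-45)&(L[:,1]<50)&(abs(L[:,2]-258)<12)]
        print("rod",len(q)); print(np.c_[q@X,q@Y,q[:,2]].round(0)[::4].tolist())
E
```

```text
top elbow [272.8 194.9]
top tip [258.5 193.9]
header 1551 338.44206930501605 [(np.float64(581.1), np.float64(-82.1)), (np.float64(602.2), np.float64(35.2)), (np.float64(624.6), np.float64(152.5))]
brass 37 px 234 258 146 161
[[683.0, 121.0, 253.0], [675.0, 55.0, 246.0], [668.0, 57.0, 261.0], [670.0, 60.0, 241.0], [668.0, 60.0, 238.0], [668.0, 51.0, 238.0], [657.0, 54.0, 273.0], [653.0, 56.0, 276.0], [660.0, 59.0, 232.0], [661.0, 51.0, 230.0], [648.0, 53.0, 276.0], [645.0, 53.0, 276.0], [640.0, 55.0, 274.0]]
blue 1358
160 265 [599.7  33.4 160.9 -57.7 120.6]
175 43 [605.3  18.8 168.9 -57.5 111.4]
190 0 0
205 0 0
220 187 [658.7  35.8 223.6 -58.7 132. ]
235 375 [669.1  28.3 235.1 -58.5 129.4]
250 400 [683.3  35.3 250.3 -55.9 129.3]
265 83 [690.9  30.4 259.  -57.4 125.3]
rod 147
[[554.0, 35.0, 253.0], [551.0, 32.0, 257.0], [552.0, 21.0, 255.0], [553.0, 10.0, 253.0], [553.0, -1.0, 256.0], [548.0, 29.0, 256.0], [549.0, 18.0, 257.0], [550.0, 7.0, 253.0], [551.0, -4.0, 253.0], [547.0, 15.0, 252.0], [547.0, 4.0, 256.0], [545.0, -2.0, 255.0], [539.0, 4.0, 258.0], [536.0, 1.0, 257.0], [534.0, -2
[... 221 characters left out ...]
59.0], [489.0, 3.0, 252.0], [486.0, 0.0, 255.0], [483.0, -3.0, 258.0], [478.0, 2.0, 255.0], [475.0, -0.0, 259.0], [473.0, -4.0, 254.0], [467.0, 2.0, 255.0], [463.0, 5.0, 262.0], [464.0, -6.0, 260.0], [461.0, -1.0, 259.0], [458.0, 4.0, 262.0], [459.0, -7.0, 258.0]]
scene elbow [242.7 169.7]
scene tip [254.4 168.8]
header 783 341.34206140535116 [(np.float64(581.8), np.float64(-79.0)), (np.float64(610.3), np.float64(37.4)), (np.float64(629.1), np.float64(155.5))]
brass 25 px 262 264 182 194
[[646.0, 57.0, 276.0], [652.0, 59.0, 276.0], [632.0, 58.0, 251.0], [662.0, 58.0, 273.0], [643.0, 57.0, 248.0], [670.0, 57.0, 267.0], [651.0, 56.0, 242.0], [674.0, 56.0, 254.0], [673.0, 60.0, 248.0]]
blue 171
```

move_arm(
  deltas=[
    [0,0,0,-2,0,0,0],
    [0,0,0,-4.5,0,-0.1,0],
    [0,0,0,-7,0,-0.1,0],
    [0,0,0,-9,0,-0.1,0],
    [0,0,0,-10.2,0,-0.1,0],
  ],
)

```text
time_s: 4.68
tool_pos: [489.3, -18.6, 238.9]
ee_rot: [-0.0, 0.021, 1.0, 0.0]
wrist_force: [0.3, -0.8, -1.6]
grip_width: 20.6
finger_force: 78.8
```

move_arm(
  deltas=[
    [0,0,0,0,0,0,0],
    [0,0,0,0,0,0,0],
  ],
)

```text
time_s: 4.85
tool_pos: [487.5, -18.8, 238.9]
ee_rot: [-0.001, 0.021, 1.0, 0.0]
wrist_force: [-1.0, 0.2, -1.5]
grip_width: 20.3
finger_force: 78.8
```

```bash
python3 - <<'E'
from h import *; from bench import arm
s=arm.observe(); print(s["time_s"],s["tool_pos"],s["ee_rot"],s["wrist_force"],s["torque"])
for n in("top","scene"):
    d=arm.get_image(n); np.savez(n[0]+"3.npz",**d)
t=load("t3.npz");c=load("s3.npz")
a=cv2.resize(t["color"][125:195,210:280],(400,400),interpolation=2)
b=cv2.resize(c["color"][150:220,220:290],(400,400),interpolation=2); cv2.imwrite("pics/i3.png",np.hstack([a,b])[:,:,::-1])
E
```

```text
4.85 [487.51595885 -18.80385568 238.91701845] [-5.82359081e-04  2.13569165e-02  9.99771743e-01  7.03849581e-05] [-0.96576099  0.17533695 -1.51711754] [ 0.02545506  0.07219056 -0.02413617]
```

View pics/i3.png

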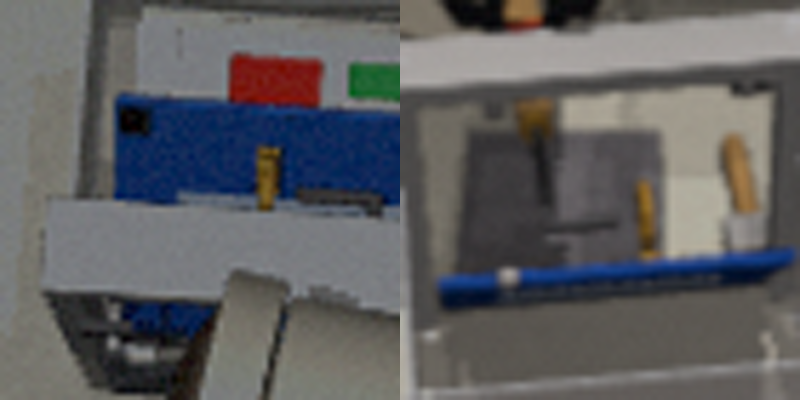

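Both crops show the pin beside the ring: at (300–380,197) against the ring at (268,147–208) from the top, and at (545–620,225) against the ring at (645,180–258) in the scene view. It is well placed to slide in.

```bash
python3 - <<'E'
from h import *
y=np.radians(-2.6); X=np.array([np.cos(y),np.sin(y),0]);Y=np.array([-X[1],X[0],0])
for n,b in(("t3",(262,155,278,164)),("s3",(244,186,258,194))):
    d=load(n+".npz"); P=pts(d,box(d,*b)); q=np.c_[P@X,P@Y,P[:,2]]; q=q[(q[:,2]>238)&(q[:,2]<270)&(abs(q[:,0]-650)<25)]
    print(n,len(q),np.median(q,0),np.percentile(q[:,1],[3,97])); print(q.round(0)[::3].tolist())
E
```

```text
t3 48 [651.32015216  16.32735759 256.8255741 ] [-0.74628096 37.92967621]
[[653.0, 39.0, 258.0], [654.0, 31.0, 257.0], [654.0, 22.0, 260.0], [655.0, 14.0, 255.0], [655.0, 6.0, 260.0], [651.0, 36.0, 255.0], [651.0, 28.0, 255.0], [652.0, 19.0, 256.0], [651.0, 11.0, 260.0], [653.0, 2.0, 258.0], [649.0, 30.0, 253.0], [649.0, 22.0, 255.0], [649.0, 14.0, 259.0], [650.0, 5.0, 258.0], [647.0, 5.0, 255.0], [644.0, 5.0, 257.0]]
s3 37 [654.86923871  14.12514428 259.38623405] [ 1.74763739 39.29382435]
[[640.0, 2.0, 259.0], [646.0, 5.0, 260.0], [647.0, 2.0, 257.0], [655.0, 11.0, 263.0], [654.0, 20.0, 261.0], [655.0, 30.0, 261.0], [656.0, 39.0, 261.0], [655.0, 7.0, 259.0], [655.0, 17.0, 259.0], [655.0, 27.0, 258.0], [653.0, 36.0, 255.0], [656.0, 7.0, 256.0], [657.0, 17.0, 256.0]]
```

move_arm(
  deltas=[
    [0,0,0,0,0.7,0,0],
    [0,0,0,0,1.4,0,0],
    [0,0,0,0,2.1,0,0],
    [0,0,0,0,2.8,0,0],
    [0,0,0,0,3.5,0,0],
  ],
)

```text
time_s: 5.37
tool_pos: [489.0, 16.1, 239.5]
ee_rot: [0.0, 0.022, 1.0, -0.0]
wrist_force: [-0.1, -0.3, -1.9]
grip_width: 20.9
finger_force: 78.8
```

move_arm(
  deltas=[
    [0,0,0,0,0,0,0],
    [0,0,0,0,0,0,0],
  ],
)

```text
time_s: 5.53
tool_pos: [489.1, 15.6, 239.4]
ee_rot: [0.0, 0.022, 1.0, -0.0]
wrist_force: [0.4, -0.5, -1.7]
grip_width: 20.8
finger_force: 78.8
```

```bash
python3 - <<'E'
from h import *; from bench import arm
s=arm.observe(); print(s["time_s"],s["tool_pos"],s["ee_rot"],s["wrist_force"],s["torque"])
t=arm.get_image("top");c=arm.get_image("scene"); np.savez("t4.npz",**t)
a=cv2.resize(t["color"][125:195,210:280],(400,400),interpolation=2)
b=cv2.resize(c["color"][150:220,220:290],(400,400),interpolation=2); cv2.imwrite("pics/i4.png",np.hstack([a,b])[:,:,::-1])
E
```

```text
5.5333 [489.09621252  15.56129746 239.4282145 ] [ 2.56701289e-05  2.17465610e-02  9.99763511e-01 -9.58137933e-05] [ 0.36297734 -0.4672996  -1.71996448] [0.03532279 0.03366016 0.01909536]
```

View pics/i4.png

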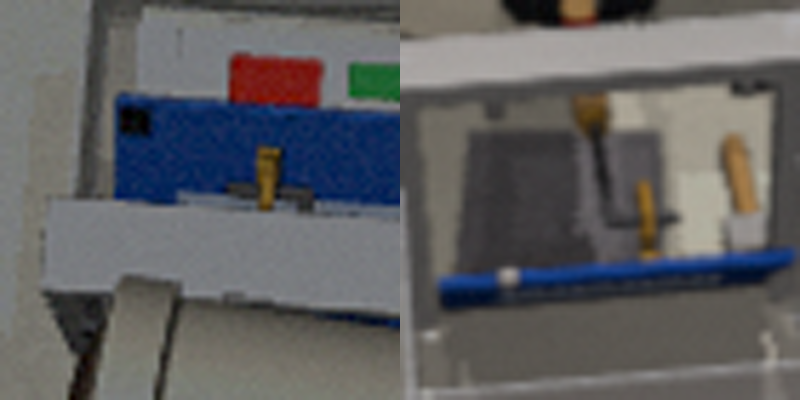

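The pin now passes through the ring in both views. I'll draw slowly along the eye's arc.

move_arm(
  deltas=[
    [0,0,0,0.3,0,0,0],
    [0,0,0,0.6,0,0,0],
    [0,0,0,0.8,0,0,0],
    [0,0,0,1.0,0,0,0],
    [0,0,0,1.2,0,-0.05,0],
  ],
)

```text
time_s: 6.05
tool_pos: [476.8, 15.5, 239.9]
ee_rot: [-0.0, 0.022, 1.0, -0.0]
wrist_force: [0.8, -0.2, -1.3]
grip_width: 20.5
finger_force: 78.8
```

move_arm(
  deltas=[
    [0,0,0,0.2,0,-0.1,0],
    [0,0,0,0.4,0,-0.2,0],
    [0,0,0,0.6,0,-0.3,0],
    [0,0,0,0.8,0,-0.4,0],
    [0,0,0,1.0,0,-0.5,0],
  ],
)

```text
time_s: 6.47
tool_pos: [466.9, 16.1, 244.9]
ee_rot: [-0.0, 0.022, 1.0, -0.0]
wrist_force: [4.2, 0.0, -6.2]
grip_width: 20.3
finger_force: 78.4
```

move_arm(
  deltas=[
    [0,0,0,0.2,0,-0.08,0],
    [0,0,0,0.4,0,-0.16,0],
    [0,0,0,0.6,0,-0.22,0],
    [0,0,0,0.8,0,-0.3,0],
    [0,0,0,1.0,0,-0.36,0],
  ],
)

```text
time_s: 6.88
tool_pos: [456.9, 16.5, 248.5]
ee_rot: [-0.0, 0.022, 1.0, -0.0]
wrist_force: [3.6, -0.2, -3.9]
grip_width: 20.5
finger_force: 78.4
```

```bash
cat > look.py <<'E'
from h import *; from bench import arm
import sys
y=np.radians(-2.6); X=np.array([np.cos(y),np.sin(y),0]);Y=np.array([-X[1],X[0],0])
s=arm.observe(); p=s["tool_pos"]; print(s["time_s"],"tcpXYZ",[(p@X).round(1),(p@Y).round(1),p[2].round(1)],s["ee_rot"].round(4),"F",s["wrist_force"].round(2),"M",s["torque"].round(2),s["grip_width"].round(1))
t=arm.get_image("top");c=arm.get_image("scene")
for d in(t,c):
    H=hsv(d);h,sa=H[...,0],H[...,1]
    P=pts(d,(h>12)&(h<32)&(sa>110)); q=np.c_[P@X,P@Y,P[:,2]]; q=q[(abs(q[:,1]-56.5)<7)&(q[:,2]>225)&(q[:,2]<295)&(q[:,0]>540)]
    if len(q): print("brass",len(q),"X",np.percentile(q[:,0],[5,95]).round(1),"Y",np.median(q[:,1]).round(1),"z",np.percentile(q[:,2],[5,95]).round(1))
    P=pts(d,(h>105)&(h<128)&(sa>140)); q=np.c_[P@X,P@Y,P[:,2]]; q=q[(abs(q[:,1]-36)<100)&(q[:,2]>150)&(q[:,2]<305)&(abs(q[:,0]-640)<90)]
    if len(q)>20:
        c2=np.median(q,0); r=q[:,[0,2]]
        zz=np.percentile(q[:,2],97); print("blue",len(q),"top edge z",zz.round(1),"X",np.median(q[q[:,2]>zz-4][:,0]).round(1))
if len(sys.argv)>1:
    a=cv2.resize(t["color"][115:195,210:290],(400,400),interpolation=2)
    b=cv2.resize(c["color"][130:210,220:300],(400,400),interpolation=2); cv2.imwrite(f"pics/{sys.argv[1]}.png",np.hstack([a,b])[:,:,::-1])
E
python3 look.py
```

```text
Traceback (most recent call last):
  File "look.py", line 4, in <module>
    s=arm.observe(); p=s["tool_pos"]; print(s["time_s"],"tcpXYZ",[(p@X).round(1),(p@Y).round(1),p[2].round(1)],s["ee_rot"].round(4),"F",s["wrist_force"].round(2),"M",s["torque"].round(2),s["grip_width"].round(1))
                                                                                                                                                                                           ^^^^^^^^^^^^^^^^^^^^^
AttributeError: 'float' object has no attribute 'round'
```

```bash
sed -i 's/,s\["grip_width"\].round(1)//' look.py; python3 look.py
```

```text
6.8833 tcpXYZ [np.float64(455.7), np.float64(37.3), np.float64(248.5)] [-1.000e-04  2.220e-02  9.998e-01 -0.000e+00] F [ 3.56 -0.18 -3.92] M [-0.05  0.01 -0.07]
brass 21 X [638.3 657.2] Y 55.6 z [256.5 281.5]
blue 1088 top edge z 275.2 X 671.6
brass 28 X [618.2 653.1] Y 56.7 z [249.  285.1]
blue 485 top edge z 277.5 X 675.8
```

move_arm(
  deltas=[
    [0,0,0,0.2,0,-0.02,0],
    [0,0,0,0.4,0,-0.06,0],
    [0,0,0,0.6,0,-0.1,0],
    [0,0,0,0.8,0,-0.13,0],
    [0,0,0,1.0,0,-0.17,0],
  ],
)

```text
time_s: 7.4
tool_pos: [447.0, 17.0, 250.3]
ee_rot: [0.0, 0.022, 1.0, -0.0]
wrist_force: [3.0, -0.1, -4.3]
grip_width: 20.7
finger_force: 78.5
```

move_arm(
  deltas=[
    [0,0,0,0.2,0,-0.04,0],
    [0,0,0,0.4,0,-0.08,0],
    [0,0,0,0.6,0,-0.11,0],
    [0,0,0,0.8,0,-0.14,0],
    [0,0,0,1.0,0,-0.18,0],
  ],
)

```text
time_s: 7.82
tool_pos: [436.9, 17.4, 251.9]
ee_rot: [-0.0, 0.022, 1.0, -0.0]
wrist_force: [3.6, -0.2, -4.5]
grip_width: 20.8
finger_force: 78.4
```

move_arm(
  deltas=[
    [0,0,0,0.2,0,-0.03,0],
    [0,0,0,0.4,0,-0.05,0],
    [0,0,0,0.6,0,-0.08,0],
    [0,0,0,0.8,0,-0.09,0],
    [0,0,0,1.0,0,-0.1,0],
  ],
)

```text
time_s: 8.23
tool_pos: [427.0, 17.8, 253.0]
ee_rot: [0.0, 0.022, 1.0, -0.0]
wrist_force: [3.1, -0.0, -3.7]
grip_width: 20.9
finger_force: 78.4
```

move_arm(
  deltas=[
    [0,0,0,0.2,0,0,0],
    [0,0,0,0.4,0,0,0],
    [0,0,0,0.6,0,0,0],
    [0,0,0,0.8,0,0,0],
    [0,0,0,1.0,0,0,0],
  ],
)

```text
time_s: 8.65
tool_pos: [417.0, 18.3, 253.0]
ee_rot: [0.0, 0.022, 1.0, -0.0]
wrist_force: [3.2, 0.2, -4.3]
grip_width: 21.0
finger_force: 78.5
```

```bash
python3 look.py
```

```text
8.65 tcpXYZ [np.float64(415.7), np.float64(37.2), np.float64(253.0)] [ 0.      0.0222  0.9998 -0.    ] F [ 3.21  0.22 -4.34] M [-0.06 -0.21 -0.06]
brass 16 X [570.8 586.2] Y 56.1 z [270.6 287.9]
blue 183 top edge z 202.1 X 600.4
brass 8 X [584.3 607.3] Y 57.0 z [271.2 291.1]
blue 983 top edge z 295.8 X 630.6
```

move_arm(
  deltas=[
    [0,0,0,0.1,0,0.02,0],
    [0,0,0,0.2,0,0.05,0],
    [0,0,0,0.3,0,0.08,0],
    [0,0,0,0.4,0,0.1,0],
    [0,0,0,0.5,0,0.12,0],
  ],
)

```text
time_s: 9.17
tool_pos: [412.2, 18.5, 251.9]
ee_rot: [0.0, 0.022, 1.0, -0.0]
wrist_force: [1.8, -0.0, -1.3]
grip_width: 20.6
finger_force: 79.0
```

move_arm(
  deltas=[
    [0,0,0,0.1,0,0.01,0],
    [0,0,0,0.2,0,0.02,0],
    [0,0,0,0.3,0,0.04,0],
    [0,0,0,0.4,0,0.05,0],
    [0,0,0,0.5,0,0.06,0],
  ],
)

```text
time_s: 9.58
tool_pos: [407.1, 18.8, 251.2]
ee_rot: [-0.0, 0.022, 1.0, -0.0]
wrist_force: [3.8, -0.2, -1.7]
grip_width: 20.3
finger_force: 79.0
```

move_arm(
  deltas=[
    [0,0,0,0.05,0,0.01,0],
    [0,0,0,0.1,0,0.02,0],
    [0,0,0,0.15,0,0.03,0],
    [0,0,0,0.2,0,0.04,0],
  ],
)

```text
time_s: 9.92
tool_pos: [405.4, 18.8, 250.9]
ee_rot: [0.0, 0.022, 1.0, -0.0]
wrist_force: [7.1, 0.5, -2.3]
grip_width: 20.8
finger_force: 79.0
```

Into the catch now. Half-millimetre steps.

move_arm(
  deltas=[
    [0,0,0,0.05,0,0.01,0],
    [0,0,0,0.1,0,0.01,0],
    [0,0,0,0.15,0,0.02,0],
    [0,0,0,0.2,0,0.03,0],
  ],
)

```text
time_s: 10.25
tool_pos: [403.9, 18.9, 250.7]
ee_rot: [0.001, 0.022, 1.0, -0.0]
wrist_force: [12.9, 0.6, -1.5]
grip_width: 21.0
finger_force: 78.8
```

move_arm(
  deltas=[
    [0,0,0,0.05,0,0.01,0],
    [0,0,0,0.1,0,0.01,0],
    [0,0,0,0.15,0,0.02,0],
  ],
)

```text
time_s: 10.5
tool_pos: [402.1, 19.0, 250.4]
ee_rot: [0.001, 0.022, 1.0, -0.0]
wrist_force: [9.5, 0.4, -2.2]
grip_width: 20.6
finger_force: 78.8
```

move_arm(
  deltas=[
    [0,0,0,0.05,0,0.01,0],
    [0,0,0,0.1,0,0.01,0],
  ],
)

```text
time_s: 10.67
tool_pos: [401.0, 19.1, 250.2]
ee_rot: [0.0, 0.022, 1.0, -0.0]
wrist_force: [5.6, 0.4, -2.3]
grip_width: 20.5
finger_force: 78.8
```

move_arm(
  deltas=[
    [0,0,0,0.05,0,0.01,0],
    [0,0,0,0.1,0,0.02,0],
    [0,0,0,0.15,0,0.03,0],
    [0,0,0,0.2,0,0.04,0],
  ],
)

```text
time_s: 11.0
tool_pos: [398.5, 19.1, 249.7]
ee_rot: [-0.0, 0.022, 1.0, -0.0]
wrist_force: [1.6, -1.1, -2.4]
grip_width: 21.1
finger_force: 78.7
```

move_arm(
  deltas=[
    [0,0,0,0.04,0,0.01,0],
    [0,0,0,0.08,0,0.02,0],
  ],
)

```text
time_s: 11.17
tool_pos: [397.7, 19.2, 249.5]
ee_rot: [-0.0, 0.022, 1.0, -0.0]
wrist_force: [0.4, 0.1, -2.3]
grip_width: 20.7
finger_force: 78.8
```

move_arm(
  deltas=[
    [0,0,0,0.04,0,0.01,0],
    [0,0,0,0.08,0,0.02,0],
  ],
)

```text
time_s: 11.33
tool_pos: [397.0, 19.2, 249.4]
ee_rot: [-0.0, 0.022, 1.0, -0.0]
wrist_force: [-0.5, -0.4, -1.2]
grip_width: 20.5
finger_force: 78.8
```

```bash
python3 look.py
```

```text
11.3333 tcpXYZ [np.float64(395.7), np.float64(37.2), np.float64(249.4)] [-1.000e-04  2.220e-02  9.998e-01 -1.000e-04] F [-0.52 -0.35 -1.16] M [-0.04  0.04  0.  ]
brass 37 X [551.7 589. ] Y 55.0 z [267.2 288. ]
blue 149 top edge z 233.7 X 594.8
brass 4 X [554.6 582.3] Y 57.5 z [269.2 288.5]
blue 1163 top edge z 298.7 X 607.0
```

move_arm(
  deltas=[
    [0,0,0,0.03,0,0.01,0],
    [0,0,0,0.06,0,0.01,0],
    [0,0,0,0.09,0,0.02,0],
  ],
)

```text
time_s: 11.68
tool_pos: [396.3, 19.3, 249.3]
ee_rot: [0.0, 0.022, 1.0, -0.0]
wrist_force: [1.3, -0.2, -2.1]
grip_width: 20.7
finger_force: 78.8
```

move_arm(
  deltas=[
    [0,0,0,0.03,0,0.01,0],
    [0,0,0,0.06,0,0.01,0],
  ],
)

```text
time_s: 11.85
tool_pos: [395.7, 19.3, 249.1]
ee_rot: [0.0, 0.022, 1.0, -0.0]
wrist_force: [2.8, 0.4, -2.6]
grip_width: 20.7
finger_force: 78.8
```

move_arm(
  deltas=[
    [0,0,0,0.03,0,0.01,0],
    [0,0,0,0.06,0,0.01,0],
  ],
)

```text
time_s: 12.02
tool_pos: [395.0, 19.3, 249.0]
ee_rot: [0.0, 0.022, 1.0, -0.0]
wrist_force: [2.1, -0.4, -1.8]
grip_width: 20.8
finger_force: 78.8
```

move_arm(
  deltas=[
    [0,0,0,0.03,0,0.01,0],
    [0,0,0,0.06,0,0.01,0],
  ],
)

```text
time_s: 12.18
tool_pos: [394.4, 19.3, 248.9]
ee_rot: [-0.0, 0.022, 1.0, -0.0]
wrist_force: [2.5, 0.0, -2.5]
grip_width: 20.9
finger_force: 78.8
```

move_arm(
  deltas=[
    [0,0,0,0.03,0,0.01,0],
    [0,0,0,0.06,0,0.01,0],
  ],
)

```text
time_s: 12.35
tool_pos: [393.8, 19.4, 248.7]
ee_rot: [-0.0, 0.022, 1.0, -0.0]
wrist_force: [1.7, -0.4, -2.5]
grip_width: 20.6
finger_force: 78.8
```

move_arm(
  deltas=[
    [0,0,0,0.03,0,0.01,0],
    [0,0,0,0.06,0,0.01,0],
  ],
)

```text
time_s: 12.52
tool_pos: [393.1, 19.4, 248.6]
ee_rot: [-0.0, 0.022, 1.0, -0.0]
wrist_force: [2.2, -0.6, -2.8]
grip_width: 20.8
finger_force: 78.7
```

move_arm(
  deltas=[
    [0,0,0,0.03,0,0.01,0],
    [0,0,0,0.06,0,0.01,0],
  ],
)

```text
time_s: 12.68
tool_pos: [392.6, 19.4, 248.5]
ee_rot: [-0.0, 0.022, 1.0, -0.0]
wrist_force: [3.3, 0.1, -1.5]
grip_width: 20.2
finger_force: 78.7
```

move_arm(
  deltas=[
    [0,0,0,0.03,0,0.01,0],
    [0,0,0,0.06,0,0.01,0],
  ],
)

```text
time_s: 12.85
tool_pos: [392.0, 19.4, 248.4]
ee_rot: [-0.0, 0.022, 1.0, -0.0]
wrist_force: [2.4, -0.5, -2.9]
grip_width: 20.7
finger_force: 78.7
```

move_arm(
  deltas=[
    [0,0,0,0.03,0,0.01,0],
    [0,0,0,0.06,0,0.01,0],
  ],
)

```text
time_s: 13.02
tool_pos: [391.4, 19.4, 248.4]
ee_rot: [0.0, 0.022, 1.0, -0.0]
wrist_force: [2.2, -0.2, -1.9]
grip_width: 20.6
finger_force: 78.7
```

move_arm(
  deltas=[
    [0,0,0,0.03,0,0.01,0],
    [0,0,0,0.06,0,0.01,0],
  ],
)

```text
time_s: 13.18
tool_pos: [390.8, 19.5, 248.3]
ee_rot: [-0.0, 0.022, 1.0, -0.0]
wrist_force: [2.8, -0.1, -2.6]
grip_width: 20.6
finger_force: 78.7
```

move_arm(
  deltas=[
    [0,0,0,0.03,0,0.01,0],
    [0,0,0,0.06,0,0.01,0],
  ],
)

```text
time_s: 13.35
tool_pos: [390.3, 19.5, 248.2]
ee_rot: [0.0, 0.022, 1.0, -0.0]
wrist_force: [5.5, 0.2, -3.0]
grip_width: 20.6
finger_force: 78.7
```

move_arm(
  deltas=[
    [0,0,0,0.03,0,0.01,0],
    [0,0,0,0.05,0,0.01,0],
  ],
)

```text
time_s: 13.52
tool_pos: [390.0, 19.5, 248.2]
ee_rot: [0.0, 0.022, 1.0, -0.0]
wrist_force: [7.9, -0.1, -3.0]
grip_width: 20.8
finger_force: 78.7
```

```bash
python3 look.py
```

```text
13.5167 tcpXYZ [np.float64(388.7), np.float64(37.2), np.float64(248.2)] [ 4.000e-04  2.230e-02  9.998e-01 -0.000e+00] F [ 7.87 -0.09 -3.  ] M [ 0.04 -0.97 -0.09]
brass 44 X [546.6 588.1] Y 55.1 z [268.  286.1]
blue 188 top edge z 264.9 X 590.1
blue 1217 top edge z 299.7 X 599.1
```

move_arm(
  deltas=[
    [0,0,0,0.02,0,0,0],
    [0,0,0,0.02,0,0,0],
    [0,0,0,0.02,0,0,0],
  ],
)

```text
time_s: 13.87
tool_pos: [389.9, 19.5, 248.2]
ee_rot: [0.001, 0.022, 1.0, -0.0]
wrist_force: [7.6, 0.3, -3.1]
grip_width: 20.7
finger_force: 78.6
```

move_arm(
  deltas=[
    [0,0,0,0.03,0,0,0],
    [0,0,0,0.03,0,0,0],
    [0,0,0,0.03,0,0,0],
  ],
)

```text
time_s: 14.12
tool_pos: [389.8, 19.5, 248.2]
ee_rot: [0.001, 0.022, 1.0, -0.0]
wrist_force: [10.8, -0.4, -3.5]
grip_width: 20.7
finger_force: 78.6
```

```bash
python3 -c "
from bench import arm
s=arm.observe();print(s['time_s'],s['tool_pos'],s['wrist_force'],s['torque'])"
```

```text
14.1167 [389.7836535   19.53020345 248.24928113] [10.78515967 -0.41820515 -3.53139613] [ 0.04088475 -1.16299501 -0.06195398]
```

Holding about 10 N now; keeping it well over a second.

move_arm(
  deltas=[
    [0,0,0,0,0,0,0],
    [0,0,0,0,0,0,0],
    [0,0,0,0,0,0,0],
    [0,0,0,0,0,0,0],
    [0,0,0,0,0,0,0],
  ],
)

```text
time_s: 14.53
tool_pos: [389.8, 19.5, 248.2]
ee_rot: [0.001, 0.022, 1.0, -0.0]
wrist_force: [10.0, 0.0, -3.1]
grip_width: 20.6
finger_force: 78.6
```

move_arm(
  deltas=[
    [0,0,0,0,0,0,0],
    [0,0,0,0,0,0,0],
    [0,0,0,0,0,0,0],
    [0,0,0,0,0,0,0],
    [0,0,0,0,0,0,0],
  ],
)

```text
time_s: 14.95
tool_pos: [389.8, 19.5, 248.2]
ee_rot: [0.001, 0.022, 1.0, -0.0]
wrist_force: [9.3, 1.0, -3.6]
grip_width: 21.1
finger_force: 78.6
```

move_arm(
  deltas=[
    [0,0,0,0,0,0,0],
    [0,0,0,0,0,0,0],
    [0,0,0,0,0,0,0],
    [0,0,0,0,0,0,0],
    [0,0,0,0,0,0,0],
  ],
)

```text
time_s: 15.37
tool_pos: [389.8, 19.5, 248.2]
ee_rot: [0.001, 0.022, 1.0, -0.0]
wrist_force: [9.5, -0.4, -3.2]
grip_width: 20.4
finger_force: 78.6
```

move_arm(
  deltas=[
    [0,0,0,0,0,0,0],
    [0,0,0,0,0,0,0],
    [0,0,0,0,0,0,0],
    [0,0,0,0,0,0,0],
    [0,0,0,0,0,0,0],
  ],
)

```text
time_s: 15.78
tool_pos: [389.8, 19.5, 248.3]
ee_rot: [0.001, 0.022, 1.0, -0.0]
wrist_force: [10.0, -0.4, -3.8]
grip_width: 20.7
finger_force: 78.6
```

move_arm(
  deltas=[
    [0,0,0,-0.1,0,0,0],
    [0,0,0,-0.4,0,0,0],
    [0,0,0,-0.7,0,0,0],
    [0,0,0,-1.0,0,0,0],
    [0,0,0,-1.15,0,0,0],
  ],
)

```text
time_s: 16.2
tool_pos: [401.0, 19.0, 248.0]
ee_rot: [-0.0, 0.022, 1.0, -0.0]
wrist_force: [0.4, 0.2, -1.3]
grip_width: 20.6
finger_force: 78.8
```

move_arm(
  deltas=[
    [0,0,0,0,0,0,0],
    [0,0,0,0,0,0,0],
  ],
)

```text
time_s: 16.37
tool_pos: [400.7, 19.1, 248.0]
ee_rot: [-0.0, 0.022, 1.0, -0.0]
wrist_force: [-0.2, 0.1, -1.7]
grip_width: 20.4
finger_force: 78.8
```

```bash
python3 look.py i5
```

```text
16.3667 tcpXYZ [np.float64(399.4), np.float64(37.2), np.float64(248.0)] [-2.000e-04  2.220e-02  9.998e-01 -0.000e+00] F [-0.16  0.1  -1.67] M [ 0.05  0.06 -0.  ]
brass 47 X [547.  588.2] Y 55.2 z [270.1 286.5]
blue 190 top edge z 265.8 X 590.3
blue 1209 top edge z 299.3 X 598.5
```

View pics/i5.png

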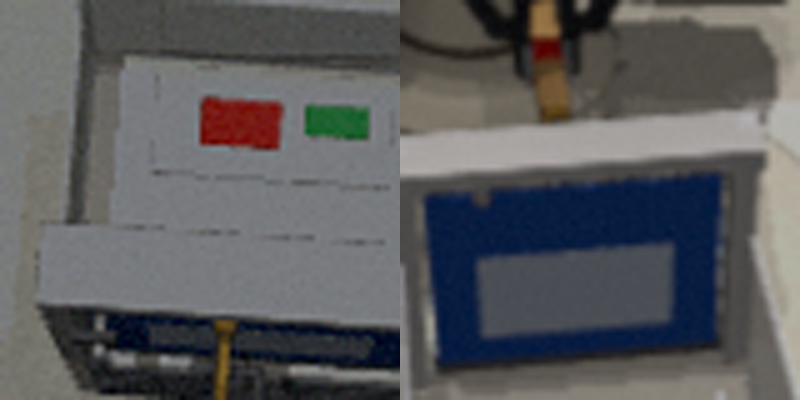

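The flap stands upright: its back fills the opening at right, and the brass eye is at (226,350) at left. Next I slide the pin out sideways.

move_arm(
  deltas=[
    [0,0,0,0,-0.5,0,0],
    [0,0,0,0,-1.3,0,0],
    [0,0,0,0,-2.1,0,0],
    [0,0,0,0,-3.0,0,0],
    [0,0,0,0,-3.8,0,0],
  ],
)

```text
time_s: 16.88
tool_pos: [398.9, -20.1, 248.1]
ee_rot: [-0.0, 0.022, 1.0, -0.0]
wrist_force: [0.8, -0.0, -2.1]
grip_width: 20.9
finger_force: 78.8
```

move_arm(
  deltas=[
    [0,0,0,0,-0.6,0,0],
    [0,0,0,0,-0.8,0,0],
    [0,0,0,0,-0.8,0,0],
  ],
)

```text
time_s: 17.13
tool_pos: [398.6, -27.5, 248.1]
ee_rot: [-0.0, 0.023, 1.0, -0.0]
wrist_force: [-0.3, 0.6, -1.6]
grip_width: 21.0
finger_force: 78.8
```

```bash
python3 look.py; python3 - <<'E'
from h import *; from bench import arm
y=np.radians(-2.6); X=np.array([np.cos(y),np.sin(y),0]);Y=np.array([-X[1],X[0],0])
d=arm.get_image("top"); P=pts(d,np.ones(d["depth"].shape,bool)); q=np.c_[P@X,P@Y,P[:,2]]
q=q[(q[:,0]>555)&(q[:,0]<574)&(abs(q[:,1]-15)<70)&(abs(q[:,2]-265)<15)]; print(len(q),np.median(q,0),np.percentile(q[:,1],[3,97]),np.percentile(q[:,0],[5,95]))
delta(arm.observe(),[430.3,323.4,255],11)
E
```

```text
17.1333 tcpXYZ [np.float64(399.5), np.float64(-9.4), np.float64(248.1)] [-1.000e-04  2.280e-02  9.997e-01 -0.000e+00] F [-0.25  0.58 -1.62] M [ 0.03  0.04 -0.01]
brass 43 X [546.8 588.3] Y 55.2 z [271.1 286.1]
blue 183 top edge z 261.9 X 590.4
blue 1221 top edge z 299.2 X 598.5
51 [563.08823771   3.06279356 266.37762246] [-13.93715007  26.45418547] [556.79686165 566.97175719]
turn [  0.    -0.   -13.55] shift cm [-1.605 35.123 -0.688]
```

move_arm(
  deltas=[
    [0,0,0,1,0,0,0],
    [0,0,0,3,0,0,0],
    [0,0,0,5,0,0,0],
    [0,0,0,6,1.5,-0.3,0],
    [0,0,0,6.5,4,-0.6,0],
  ],
)

```text
time_s: 17.7
tool_pos: [333.8, 15.5, 254.2]
ee_rot: [0.0, 0.023, 1.0, -0.0]
wrist_force: [1.3, -0.0, -1.9]
grip_width: 20.4
finger_force: 78.9
```

move_arm(
  deltas=[
    [0,0,-2,0,3.5,0,0],
    [0,0,-4,0,7,0,0],
    [0,0,-6,0,10.5,0,0],
    [0,0,-8,0,14,0,0],
    [0,0,-10,-1,17.5,0,0],
  ],
)

```text
time_s: 18.12
tool_pos: [351.4, 192.3, 254.6]
ee_rot: [0.0, -0.066, 0.998, 0.0]
wrist_force: [1.1, -2.0, -1.6]
grip_width: 20.6
finger_force: 79.0
```

```bash
python3 - <<'E'
from h import *; from bench import arm
s=arm.observe(); print(s["time_s"],s["tool_pos"]); delta(s,[430.3,323.4,255],11)
E
```

```text
18.1167 [351.42649951 192.30909921 254.61275679]
turn [ 0.01  0.06 -3.38] shift cm [-9.556 11.947 -0.027]
```

move_arm(
  deltas=[
    [0,0,-1,-2.3,3,0,0],
    [0,0,-2,-4.6,6,0,0],
    [0,0,-3,-7,9,0,0],
    [0,0,-3.4,-8.8,11,0,0],
    [0,0,-3.4,-9.6,11.8,0,0],
  ],
)

```text
time_s: 18.53
tool_pos: [433.5, 322.4, 253.3]
ee_rot: [-0.001, -0.096, 0.995, -0.0]
wrist_force: [0.6, 0.5, -1.2]
grip_width: 20.8
finger_force: 78.9
```

move_arm(
  deltas=[
    [0,0,0,0,0,0,0],
    [0,0,0,0,0,0,0],
    [0,0,0,0,0,0,0],
  ],
)

```text
time_s: 18.78
tool_pos: [432.5, 319.1, 254.3]
ee_rot: [-0.0, -0.094, 0.996, -0.0]
wrist_force: [0.2, 0.4, -2.9]
grip_width: 20.6
finger_force: 78.9
```

```bash
python3 - <<'E'
from h import *; from bench import arm
s=arm.observe(); print(s["time_s"],s["tool_pos"]); delta(s,[430.3,323.4,85],11)
w=arm.get_image("wrist"); np.savez("w6.npz",**w); cv2.imwrite("pics/w6.png",w["color"][:,:,::-1])
t=arm.get_image("top"); np.savez("t6.npz",**t)
# rod/hook in hand
P=pts(t,np.ones(t["depth"].shape,bool)); a=np.radians(11); X=np.array([np.cos(a),np.sin(a),0]);Y=np.array([-X[1],X[0],0])
g=np.array([430.3,323.4,0]); q=np.c_[(P-g)@X,(P-g)@Y,P[:,2]]; q=q[(q[:,2]>255)&(q[:,2]<295)&(q[:,0]>70)&(q[:,0]<180)&(abs(q[:,1])<60)]
r=q[q[:,0]<150]; print(len(r),np.polyfit(r[:,0],r[:,1],1),np.polyfit(r[:,0],r[:,2],1)); e=q[q[:,0]>155]; print(len(e),e.round(0)[::3].tolist())
E
```

```text
18.7833 [432.52779353 319.09804014 254.27747784]
turn [-0.02 -0.01 -0.16] shift cm [ 0.135  0.469 16.928]
70 [  0.05199021 -14.97069502] [-1.93925011e-03  2.72643760e+02]
50 [[168.0, -7.0, 273.0], [168.0, 7.0, 271.0], [167.0, -1.0, 271.0], [165.0, -10.0, 275.0], [168.0, 24.0, 272.0], [167.0, 16.0, 272.0], [165.0, 7.0, 274.0], [163.0, -1.0, 275.0], [162.0, -9.0, 272.0], [166.0, 27.0, 272.0], [164.0, 18.0, 274.0], [163.0, 11.0, 271.0], [161.0, 2.0, 272.0], [159.0, -9.0, 275.0], [163.0, 28.0, 269.0], [161.0, 19.0, 272.0], [156.0, -9.0, 273.0]]
```

View pics/w6.png

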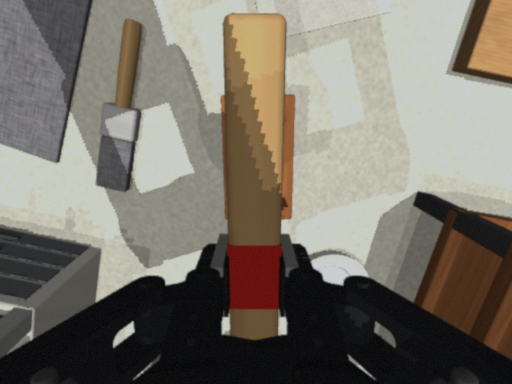

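move_arm(
  deltas=[
    [0,0,-0.2,0.1,0.4,3,0],
    [0,0,-0.2,0.1,0.5,6.5,0],
    [0,0,-0.2,0.1,0.5,10,0],
    [0,0,-0.2,0.1,0.5,13,0],
    [0,0,-0.2,0.1,0.5,16,0],
  ],
)

```text
time_s: 19.3
tool_pos: [430.8, 323.7, 93.1]
ee_rot: [0.0, -0.096, 0.995, 0.0]
wrist_force: [0.1, 0.2, -1.4]
grip_width: 20.3
finger_force: 79.1
```

move_arm(
  deltas=[
    [0,0,0,0,0,0.5,0],
    [0,0,0,0,0,0.8,0],
    [0,0,0,0,0,0.8,0],
  ],
)

```text
time_s: 19.55
tool_pos: [431.6, 324.4, 87.3]
ee_rot: [0.0, -0.096, 0.995, 0.0]
wrist_force: [-0.7, 0.0, -1.3]
grip_width: 21.3
finger_force: 78.9
```

```bash
python3 - <<'E'
from h import *; from bench import arm
s=arm.observe(); print(s["time_s"],s["tool_pos"],s["wrist_force"]); delta(s,[430.3,323.4,44.4],11)
E
```

```text
19.55 [431.63597061 324.42601589  87.31503174] [-0.69537931  0.04119307 -1.30260185]
turn [0.01 0.06 0.03] shift cm [ 0.155 -0.076  4.291]
```

move_arm(
  deltas=[
    [0,0,0,0.1,-0.1,1,0],
    [0,0,0,0.15,-0.1,2,0],
    [0,0,0,0.15,-0.1,3,0],
    [0,0,0,0.15,-0.1,3.5,0],
    [0,0,0,0.15,-0.1,3.8,0],
  ],
)

```text
time_s: 19.97
tool_pos: [429.6, 323.0, 47.0]
ee_rot: [-0.001, -0.096, 0.995, -0.0]
wrist_force: [-0.5, 0.1, -2.2]
grip_width: 20.8
finger_force: 78.9
```

move_arm(
  deltas=[
    [0,0,0,0,0,0.1,0],
    [0,0,0,0,0,0.25,0],
    [0,0,0,0,0,0.35,0],
    [0,0,0,0,0,0.35,0],
  ],
)

```text
time_s: 20.3
tool_pos: [430.0, 323.3, 44.6]
ee_rot: [0.0, -0.096, 0.995, -0.0]
wrist_force: [0.2, 0.6, -0.9]
grip_width: 21.0
finger_force: 78.9
```

move_arm(
  deltas=[
    [0,0,0,0,0,0.05,0],
    [0,0,0,0,0,0.05,0],
    [0,0,0,0,0,0.05,0.35],
    [0,0,0,0,0,0.05,0.5],
    [0,0,0,0,0,0.05,0.8],
  ],
)

```text
time_s: 20.72
tool_pos: [430.1, 323.3, 44.2]
ee_rot: [0.0, -0.096, 0.995, 0.0]
wrist_force: [-0.5, 0.3, 0.4]
grip_width: 53.2
finger_force: 0.0
```

move_arm(
  deltas=[
    [0,0,0,0,0,0,1],
    [0,0,0,0,0,0,1],
    [0,0,0,0,0,0,1],
    [0,0,0,0,0,0,1],
    [0,0,0,0,0,0,1],
  ],
)

```text
time_s: 21.13
tool_pos: [429.9, 323.2, 44.0]
ee_rot: [-0.0, -0.096, 0.995, -0.0]
wrist_force: [0.0, 0.6, -0.4]
grip_width: 85.6
finger_force: 0.0
```

move_arm(
  deltas=[
    [0,0,0,0,0,-1,1],
    [0,0,0,0,0,-3,1],
    [0,0,0,0,0,-6,1],
    [0,0,0,0,0,-9,1],
    [0,0,0,0,0,-12,1],
  ],
)

```text
time_s: 21.55
tool_pos: [429.7, 323.1, 166.2]
ee_rot: [0.0, -0.096, 0.995, -0.0]
wrist_force: [0.3, 0.5, -0.2]
grip_width: 85.5
finger_force: 0.0
```

move_arm(
  deltas=[
    [0,0,0,0,0,-3,1],
    [0,0,0,2,0,-6,1],
    [0,0,0,5,0,-7,1],
    [0,0,0,8,0,-7,1],
    [0,0,0,11,0,-7,1],
  ],
)

```text
time_s: 21.97
tool_pos: [321.0, 301.8, 235.5]
ee_rot: [0.001, -0.096, 0.995, 0.0]
wrist_force: [0.3, 0.1, 0.4]
grip_width: 85.6
finger_force: 0.0
```

```bash
python3 look.py; python3 - <<'E'
from h import *; from bench import arm
t=arm.get_image("top"); c=arm.get_image("scene"); w=arm.get_image("wrist")
a=np.vstack([np.hstack([t["color"],c["color"]]),np.hstack([load("top0.npz")["color"],w["color"]])]); cv2.imwrite("pics/end.png",cv2.resize(a,(800,600),interpolation=3)[:,:,::-1])
P=pts(w,np.ones(t["depth"].shape,bool)); T=P[(abs(P[:,2]-72)<4)&(abs(P[:,1]-318)<40)&(abs(P[:,0]-430)<110)]
print(len(T),cv2.minAreaRect(T[:,:2].astype(np.float32)),np.median(T,0),np.polyfit(T[:,0],T[:,2],1)[0])
H=hsv(t);b=box(t,140,180,185,275); red=b&((H[...,0]<6)|(H[...,0]>174))&(H[...,1]>170); vv,uu=np.nonzero(red); print(ray(t,uu.mean(),vv.mean(),72))
E
```

```text
21.9667 tcpXYZ [np.float64(307.0), np.float64(316.1), np.float64(235.5)] [ 8.000e-04 -9.610e-02  9.954e-01  4.000e-04] F [0.26 0.09 0.36] M [-0.    0.02  0.  ]
brass 45 X [546.6 588.6] Y 55.0 z [270.3 287.1]
blue 183 top edge z 264.4 X 590.3
blue 1210 top edge z 300.0 X 599.3
2765 ((419.4732360839844, 322.0455017089844), (179.65113830566406, 21.57465171813965), 10.617085456848145) [407.66564993 319.53366483  70.79585801] -0.0016384418367035298
[410.14855756 322.44174413  72.        ]
```

View pics/end.png

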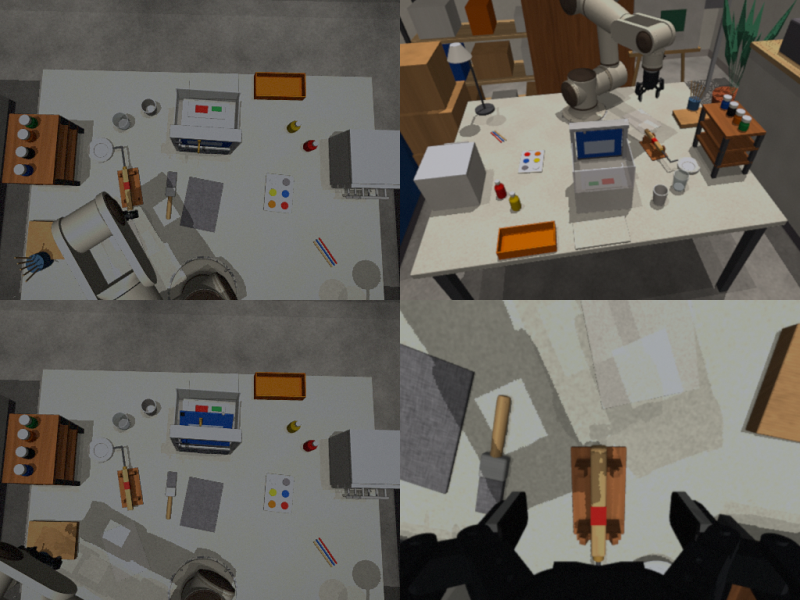

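The final views match the start: the pole lies in its rest (centre within 1 mm), the flap stands shut, and the other things are where they were.

move_arm(
  deltas=[
    [0,0,0,0,0,0,1],
    [0,0,0,0,0,0,1],
    [0,0,0,0,0,0,1],
  ],
)

```text
time_s: 22.47
tool_pos: [322.5, 302.1, 233.8]
ee_rot: [-0.0, -0.096, 0.995, -0.0]
wrist_force: [1.0, -0.1, -0.2]
grip_width: 85.4
finger_force: 0.0
```

```bash
python3 -c "
from bench import arm
print(arm.sign_off())"
```

```text
the job is handed in; nothing more can be done
None
```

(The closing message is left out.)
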